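Squeeze-sort the filler's spring cartridges

ROBOT

A 7-joint arm with a two-finger parallel gripper is mounted at the origin on the work surface. World frame = base frame: x ahead of the robot, y to its left, z up, the work surface at z = 0. Lengths are in m, angles in rad, forces in N, time in s.
With the tool pointing down it reaches from about 0.4 to 0.85 m from the base axis. Payload 10.4 kg.
Tool frame: the origin (TCP) lies at the very end of the fingers, on their centre line; the grasp point (between the pads) lies 19 mm behind it; z points along the fingers, y is the direction in which the jaws open and shut (so a half turn about z gives the same grasp; the last joint's range is limited). The gripper opens to 87 mm and grips with 3 to 60 N. Pads are 19 mm wide; open, the fingers measure 117 mm over their backs; the gripper's body (75 mm by 190 mm) begins 51 mm behind the grasp point.
Start: joints at [1.113, 0.332, -0.065, 1.46, 0.022, 1.35, -0.088], TCP at [0.263, -0.567, 0.223] pointing down, gripper open.
Joint ranges: [-2.6, 2.6], [-0.5, 2.12], [-1.47, 1.34], [0.16, 2.42], [-1.27, 4.41], [0.06, 2.06], [-2.6, 2.6]. Speed limits (rad/s): [2.22, 2.22, 2.79, 2.79, 3.14, 3.14, 3.14].

INTERFACE

Orientations are given as a unit quaternion [x, y, z, w].
In Python, from bench import r, eyes, job gives the robot as it stands. The module is installed in compiled form; this text tells all that it offers.
- The arm moves only by the tool play_rows, never from a script. Its argument "motion" is a list of rows, each a list of 7 numbers: the shift along the tool's x, y, z as a fraction of full scale, then the turn, a rotation vector about the tool's x, y, z as a fraction of full scale, then the opening in per cent of the stroke, from 0 (shut) to 100 (fully open). A call has 1 to 5 rows; each row is the pose to reach, as a shift and turn from the pose commanded when the call began, along the tool's axes at that moment; what a row does not reach only later rows make up. Full scale, the value 1, is 0.2 m for a shift and 90 degrees for a turn. A row lasts 1/8 s, in which the tool goes at most 62.5 mm and 10.7 degrees, less where a joint would pass 70% of its speed; a pose out of reach is approached as far as the arm can. A call with a number of a shift or a turn outside -1 to 1 is refused whole. A call with a gripper value outside its range is refused whole. The fingers move at their own pace and stop on an object; "squeeze" is the grip in N (left out, the last holds). Time passes only in rows, so rows that repeat a pose let the fingers close. It gives the time, the measured TCP pose, the force and the opening at its end, in the units of the state.
- r.read_state(): the state, without advancing time (a new reading comes with each control period).
- eyes.camera(name): name is "scene" or "top" or "wrist"; returns a dict with "image" (420x560x3 uint8, red, green, blue), "mtx" (3x3 intrinsics, pixels), "R" (3x3) and "t" (3): a world point X has camera coordinates R X + t. Camera axes: x right, y down, z forward; pixel columns grow to the right and rows downward; lengths in m; the calibration is good to about 2 mm. The wrist camera is an equidistant fisheye: a pixel r from the principal point sees the ray r / f radians off the axis. A picture is of the moment at which its call begins. There is no depth.
- job.close_job(): hands the job in, once; it reports no verdict.
Trained networks look in a picture, given as the dict that the camera call returned (one of the last four; its "shot" number tells which), for a name from the list of things; names that differ only in an ending like _2 or _b are one class to them, and where a whole thing is asked for, a point or a joint stands for the part that bears it (a point fixed in the world has none). Each returns a list of dicts, best first, with "p" (0 to 1); they miss things now and then, are a little off and sometimes report something else, mostly with a low value. They report only what shows in the picture. A call takes as long as a camera call.
- eyes.regions_of(picture, label): "region" (420x560 bool, what is visible of it) and "xy" ([column, row] in pixels, amid what is visible of it).
- eyes.landmark_of(picture, label): "xy" ([column, row] in pixels: a listed point, or the origin of a listed thing).
The state is a dict: "time": time; "joint_positions": joint angles; "joint_vel": joint speeds; "joint_torque": joint torques, N m; "ee_pos": TCP position; "eef_rot": TCP orientation; "ft_force": force on the tool from outside, world axes, zero at the start; "torque": the same for the moment, N m; "width": finger opening in m.
Only numpy, scipy, OpenCV 4.12 (cv2) and the standard library are available. Lean on these libraries where they do the work, as an engineer would, in place of code of your own. Each camera call takes 0.05 s, during which the arm holds its last target. There are 200 camera calls.

TASK

Squeeze each of the four spring cartridges in the white rack gently across its two black end caps to feel how firm its spring is. Stand the ones with a tired, soft spring upright in the steel pan and leave the firm ones standing in their pockets in the rack; never squeeze the caps hard, and do not disturb the can, the spray bottle or the spanner.

Things in the scene. Friction and masses are not known exactly. Their poses are not given: they have to be found in the camera images.
- rack: Fixed white plastic rack, 52 (x) by 246 (y) by 12 mm high; origin at the centre of its underside, z up. Four pockets in a row along its y, 60 mm apart, each open at the top and 8 mm deep. A spring cartridge stands in each; all look alike, and which pocket holds a tired one (cart_t1, cart_t2) or a firm one (cart_g1, cart_g2) changes; their poses are not given.
- pocket1 (a point): Centre of the floor of a pocket (36 by 34 mm, 4 mm above the bench). In it, up to 2 mm off centre, stands a steel cartridge: 32 by 30 by 54 mm housing, 62 mm to the top of its knob. Two round black caps, 23 mm across, stick out 10 mm to -x and +x, 52 mm over both, axis 36 mm above this floor. Site x, y, z are the rack's.
- pocket2 (a point): Floor centre of pocket 2, 60 mm further along the rack's +y than pocket 1; it and its cartridge are like pocket 1. Squeezing over its two caps along x pushes both caps in on springs, at most 6 mm each. Firm: 6 N per mm for each cap (at 8 N the 52 mm becomes about 50 mm). Tired: 1.1 N per mm (at 8 N fully in, about 40 mm).
- pocket3 (a point): Floor centre of pocket 3, 60 mm further along the rack's +y than pocket 2; it and its cartridge are like pocket 1. A cartridge weighs 0.13 to 0.22 kg. Grip it on its two black caps and lift it straight up out of its pocket; it can be carried by the caps with 6 to 10 N, with a tired one's caps pushed in. More than 25 N on a cap ruins it.
- pocket4 (a point): Floor centre of pocket 4, 60 mm further along the rack's +y than pocket 3; it and its cartridge are like pocket 1. The caps spring out again when released. The housing is 32 mm over x between the caps; the caps are the only place to feel the spring.
- pan_floor (a point): Centre of the inner floor (4 mm above the bench) of the fixed, open steel pan: 200 (x) by 190 (y) by 50 mm high outside, walls 4 mm, inside 192 by 182 mm; x, y along its sides, z up. Empty at the start, room for all four cartridges standing.
- can: Plain closed aluminium drink can, full, 66 mm across, 122 mm high, standing loose on the bench. Origin at the centre of its underside. Leave alone.
- spray: White spray bottle with blue and red trigger head, 76 mm across, 181 mm high, standing loose on the bench; head along its x. Origin at the centre of its underside. Leave alone.
- spanner: Steel open-ended spanner 170 mm long lying loose on the bench along its x axis. Origin at the middle of its underside. Leave alone.

How it is judged:
At the end, for the whole second after the job is handed in: Both cartridges with tired springs stand upright (within about 11 degrees) on the floor of the pan, and both firm ones stand upright in the pockets they started in (within 8 mm), all released and at rest (x of cart_t1 in the frame of pan_floor between -0.096 and 0.096 m and y of cart_t1 in the frame of pan_floor between -0.091 and 0.091 m and z of each of cart_t1, cart_t2 in the frame of pan_floor below 0.006 m and angle between each of cart_t1, cart_t2's own z axis and vertical below 0.2 rad and linear speed of each of cart_t1, cart_t2, cart_g1, cart_g2 below 0.02 m/s and x of cart_t2 in the frame of pan_floor between -0.096 and 0.096 m and y of cart_t2 in the frame of pan_floor between -0.091 and 0.091 m and distance of each of cart_g1, cart_g2 from where it was at the start of the episode below 0.008 m and angle between each of cart_g1, cart_g2's own z axis and vertical below 0.1 rad); the robot touches nothing.
It fails at once if a cartridge is squeezed or pushed with more than 25 N on a cap (contact force between any of cart_t1_l, cart_t1_r, cart_t2_l, cart_t2_r, cart_g1_l, cart_g1_r, cart_g2_l, cart_g2_r and the fingers above 25 N).
It fails at once if the can, the spray bottle or the spanner is moved more than 20 mm (distance of any of can, spray, spanner from where it was at the start of the episode above 0.02 m).
It also fails if it takes over 72 s, if anything falls off the work surface, if the arm or the gripper's body presses on something with over 40 N, if the wrist force passes 120 N, or if a joint passes its speed limit or range.

## Working session

There is one attempt and no reset: what is moved stays moved. The work goes in short steps, Python scripts to look and compute and a tool call to move; the robot and the scene stay as the last step left them, time stands still between calls to the robot, and variables do not carry over. Pictures are saved under pics/ and viewed, about 8 in all and at most 12, crops included, and the job is handed in when it is done.

Besides the shell and the picture viewer there is one more tool, called after "Request:" as name([rows], argument=value, ...), one row to a line, values as JSON. play_rows: Moves the arm, as the interface text tells. Shift numbers are shares of 0.2 m and turn numbers shares of 90 degrees, none past 1 either way. Its arguments: {"type":"object","properties":{"motion":{"type":"array","items":{"type":"array","items":{"type":"number"}}},"squeeze":{"type":"number"}},"required":["motion"]}

```bash
mkdir -p pics; cat > h.py <<'E'
import numpy as np, cv2
from bench import r, eyes, job
from scipy.spatial.transform import Rotation as Ro
def ray(c,xy):
    d=np.linalg.inv(c["mtx"])@[xy[0],xy[1],1]; R=np.array(c["R"]); t=np.array(c["t"])
    return -R.T@t, R.T@d
def onz(c,xy,z):
    o,d=ray(c,xy); return o+d*(z-o[2])/d[2]
def proj(c,X):
    p=c["mtx"]@(np.array(c["R"])@X+c["t"]); return p[:2]/p[2]
def save(c,n): cv2.imwrite("pics/"+n+".png",c["image"][:,:,::-1])
E
python3 - <<'E'
from h import *
np.set_printoptions(precision=4,suppress=True)
Z=dict(pocket1=.004,pocket2=.004,pocket3=.004,pocket4=.004,pan_floor=.004,rack=0,can=0,spray=0,spanner=0)
ims=[]
for n in ("top","scene"):
    c=eyes.camera(n); ims.append(c["image"]); print(n,-np.array(c["R"]).T@c["t"])
    for k,z in Z.items():
        l=eyes.landmark_of(c,k)
        print(k,[(round(q["p"],2),np.round(q["xy"],1),onz(c,q["xy"],z)[:2]) for q in l[:2]])
    save(c,n)
s=r.read_state(); print(s)
E
```

```text
top [ 0.5623 -0.1014  1.3083]
pocket1 [(0.93, array([334.7, 226.5]), array([ 0.5999, -0.2545])), (0.72, array([294.3, 241.2]), array([ 0.5634, -0.1469]))]
pocket2 [(0.93, array([334.7, 226.5]), array([ 0.5999, -0.2545])), (0.72, array([294.3, 241.2]), array([ 0.5634, -0.1469]))]
pocket3 [(0.93, array([334.7, 226.5]), array([ 0.5999, -0.2545])), (0.72, array([294.3, 241.2]), array([ 0.5634, -0.1469]))]
pocket4 [(0.93, array([334.7, 226.5]), array([ 0.5999, -0.2545])), (0.72, array([294.3, 241.2]), array([ 0.5634, -0.1469]))]
pan_floor [(0.93, array([166.1, 256.4]), array([0.5304, 0.1917]))]
rack [(0.62, array([298.1, 236.9]), array([ 0.5745, -0.1573]))]
can [(0.57, array([240.2, 159.9]), array([ 0.7833, -0.0074]))]
spray [(0.64, array([408.8, 245. ]), array([ 0.547 , -0.4497]))]
spanner [(0.56, array([185. , 164.3]), array([0.7745, 0.1402]))]
scene [1.294  0.1225 0.5917]
pocket1 [(0.88, array([282.8, 206.9]), array([ 0.5626, -0.1353])), (0.73, array([305.7, 212.4]), array([ 0.5645, -0.0789]))]
pocket2 [(0.88, array([282.8, 206.9]), array([ 0.5626, -0.1353])), (0.73, array([305.7, 212.
[... 535 characters left out ...]
spray [(0.9, array([166.8, 181.9]), array([ 0.558 , -0.4505])), (0.58, array([232.4, 203.9]), array([ 0.5868, -0.2535]))]
spanner [(0.82, array([388.5, 308.1]), array([0.7755, 0.1401]))]
{'time': 1.0, 'joint_positions': array([ 1.1134,  0.3322, -0.0647,  1.4601,  0.0216,  1.3499, -0.0885]), 'joint_vel': array([ 0.0004,  0.0007,  0.0014, -0.0008,  0.0002, -0.    , -0.0013]), 'joint_torque': array([ -0.0004, -62.304 ,   0.0245, -39.0126,  -0.061 ,   0.0317,
         0.    ]), 'ee_pos': array([ 0.2633, -0.5669,  0.2226]), 'eef_rot': array([0.9765, 0.2157, 0.    , 0.0001]), 'ft_force': array([ 0.3368, -0.0345, -0.1245]), 'torque': array([-0.0821, -0.0558, -0.013 ]), 'width': 0.08723562100446913}
```

View pics/top.png

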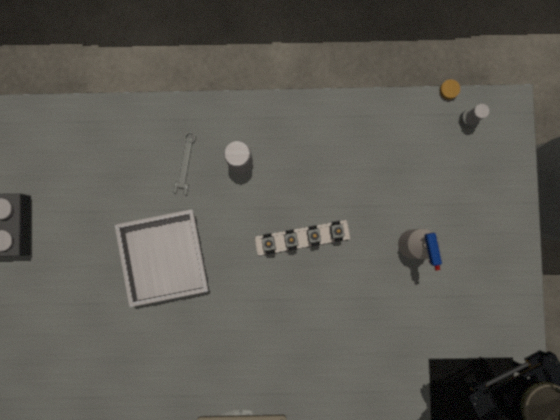

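View pics/scene.png

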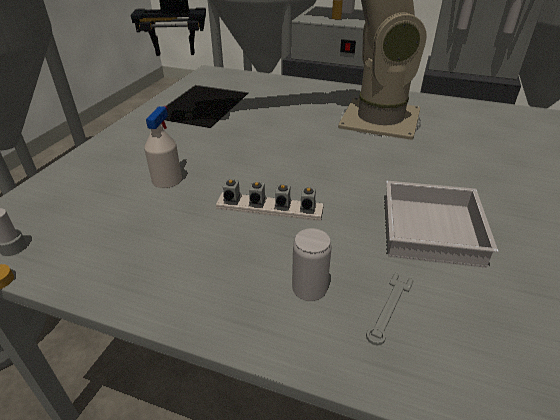

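Top view: rack from (256,245) to (350,230), with cartridges near (268,243), (291,239), (314,235) and (338,231). The pan is at (162,258), the can at (237,155), the spray bottle at (420,243) and the spanner at (186,165). The scene view agrees with this layout.

```bash
cat >> h.py <<'E'
def rowto(p,yaw_y):
    """shift/turn (full-scale fractions) to reach world TCP p, tool down, tool y at world angle yaw_y deg"""
    s=r.read_state(); R0=Ro.from_quat(s["eef_rot"]); a=np.radians(yaw_y)
    y=np.array([np.cos(a),np.sin(a),0]); z=np.array([0,0,-1.]); R1=Ro.from_matrix(np.c_[np.cross(y,z),y,z])
    return np.r_[R0.inv().apply(np.array(p)-s["ee_pos"])/.2,(R0.inv()*R1).as_rotvec(degrees=True)/90].round(3)
E
python3 - <<'E'
from h import *
np.set_printoptions(precision=4,suppress=True)
c=eyes.camera("top")
for q in eyes.regions_of(c,"rack")[:1]:
    m=q["region"]; pts=np.argwhere(m)[:,::-1]
    print(q["p"],m.sum(),pts.min(0),pts.max(0))
    P=np.array([onz(c,p,.012)[:2] for p in pts]).astype(np.float32)
    rc=cv2.minAreaRect(P); print(rc); print(cv2.boxPoints(rc))
for p in [(268,243),(291,239.5),(314,235.5),(338,231)]: print(onz(c,p,.066)[:2])
q=eyes.regions_of(c,"pan_floor")
print([(x["p"],x["region"].sum(),onz(c,x["xy"],.05)) for x in q[:2]])
if q:
    P=np.array([onz(c,p,.05)[:2] for p in np.argwhere(q[0]["region"])[:,::-1]]).astype(np.float32); print(cv2.minAreaRect(P))
E
```

```text
0.73 734 [256 222] [349 253]
((0.5743903517723083, -0.16787612438201904), (0.051314231008291245, 0.24316854774951935), 8.644983291625977)
[[ 0.5307 -0.0515]
 [ 0.5673 -0.2919]
 [ 0.618  -0.2842]
 [ 0.5815 -0.0438]]
[ 0.5602 -0.0785]
[ 0.5678 -0.1365]
[ 0.5766 -0.1946]
[ 0.5867 -0.2553]
[(0.7, np.int64(6721), array([0.5282, 0.1919, 0.05  ]))]
((0.5297753810882568, 0.19560140371322632), (0.21256308257579803, 0.20559176802635193), 10.355192184448242)
```

```bash
python3 -c "
from h import *
print(rowto([.582,-.226,.20],8.65))"
```

```text
[ 2.163 -0.875  0.113  0.     0.    -0.819]
```

Request:
play_rows([
  [1, -0.4, 0.05, 0, 0, -0.55, 70],
  [1, -0.4, 0.05, 0, 0, -0.55, 70],
  [1, -0.4, 0.05, 0, 0, -0.55, 70],
  [1, -0.4, 0.05, 0, 0, -0.55, 70],
  [1, -0.4, 0.05, 0, 0, -0.55, 70],
], squeeze=5)

```text
time: 1.78
ee_pos: [0.4133, -0.4074, 0.2127]
eef_rot: [0.793, 0.609, 0.001, 0.0]
ft_force: [-0.5, -0.4, -0.6]
width: 0.0615
```

```bash
python3 -c "
from h import *
print(rowto([.582,-.226,.20],8.65))"
```

```text
[ 1.094e+00  5.790e-01  6.500e-02  1.000e-03 -0.000e+00 -2.630e-01]
```

Request:
play_rows([
  [1, 0.58, 0.065, 0, 0, -0.263, 70],
  [1, 0.58, 0.065, 0, 0, -0.263, 70],
  [1, 0.58, 0.065, 0, 0, -0.263, 70],
  [1, 0.58, 0.065, 0, 0, -0.263, 70],
  [1, 0.58, 0.065, 0, 0, -0.263, 70],
])

```text
time: 2.4
ee_pos: [0.5787, -0.2441, 0.1991]
eef_rot: [0.653, 0.757, 0.001, -0.001]
ft_force: [-1.0, -0.3, 0.8]
width: 0.0609
```

```bash
python3 - <<'E'
from h import *
s=r.read_state(); print(s["ee_pos"],s["joint_positions"])
c=eyes.camera("wrist"); save(c,"w1"); print(c["mtx"],c["R"],-np.array(c["R"]).T@c["t"])
print([(q["p"],q["xy"]) for q in eyes.landmark_of(c,"pocket1")])
print(rowto([.587,-.257,.12],8.65))
E
```

```text
[ 0.57871265 -0.24412509  0.19912477] [ 0.67221116  0.38848172 -0.44986144  1.46538093  0.16819669  1.32647966
  0.35836116]
[[325.1922621    0.         280.47833571]
 [  0.         325.1922621  213.15056049]
 [  0.           0.           1.        ]] [[ 9.89158770e-01  1.46848653e-01  6.33131173e-04]
 [ 1.40752779e-01 -9.49309356e-01  2.81070101e-01]
 [ 4.18758031e-02 -2.77933841e-01 -9.59687031e-01]] [ 0.56707787 -0.16776346  0.36138517]
[(0.94, [283.8, 92.6]), (0.82, [284.2, 199.3]), (0.64, [286.8, 37.7])]
[-0.048  0.047  0.397 -0.     0.    -0.006]
```

View pics/w1.png

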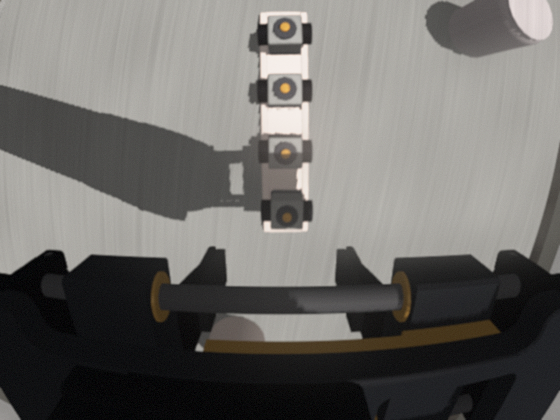

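The wrist view shows the four knobs at (284,27), (285,88), (286,152) and (287,215). The rack is aligned with the jaws. Next I'll convert these pixels with the fisheye model.

```bash
cat >> h.py <<'E'
def fish(c,xy,z):
    K=c["mtx"]; v=np.array([xy[0]-K[0,2],xy[1]-K[1,2]]); n=np.hypot(*v); th=n/K[0,0]
    d=np.r_[v/n*np.sin(th),np.cos(th)]; R=np.array(c["R"]); o=-R.T@c["t"]; d=R.T@d
    return o+d*(z-o[2])/d[2]
E
python3 - <<'E'
from h import *
c=eyes.camera("wrist")
P=[fish(c,p,.066)[:2] for p in [(284,27),(285,88),(286,152),(287,215)]]; print(np.round(P,4))
print(np.degrees(np.arctan2(*(np.array(P[3])-P[0]))))
for p in [(266,12.5),(306,14),(263,231),(308,231)]: print(fish(c,p,.012)[:2].round(4))
E
```

```text
[[ 0.556  -0.0858]
 [ 0.565  -0.1428]
 [ 0.5742 -0.2004]
 [ 0.5838 -0.2593]]
170.91152624945738
[ 0.5329 -0.0556]
[ 0.5754 -0.0511]
[ 0.5629 -0.298 ]
[ 0.6137 -0.2908]
```

```bash
python3 -c "
from h import *
print(rowto([.5855,-.258,.021],8.9))"
```

```text
[-0.047  0.043  0.893 -0.     0.    -0.01 ]
```

Request:
play_rows([
  [-0.045, 0.045, 0.4, 0, 0, -0.01, 82],
  [-0.045, 0.045, 0.5, 0, 0, -0.01, 82],
  [-0.045, 0.045, 0.5, 0, 0, -0.01, 82],
  [-0.045, 0.045, 0.65, 0, 0, -0.01, 82],
  [-0.045, 0.045, 0.65, 0, 0, -0.01, 82],
])

```text
time: 3.18
ee_pos: [0.5858, -0.257, 0.07]
eef_rot: [0.65, 0.76, -0.0, -0.0]
ft_force: [-0.8, -0.4, 1.2]
width: 0.0711
```

```bash
python3 - <<'E'
from h import *
s=r.read_state(); print(s["ee_pos"],s["width"])
c=eyes.camera("wrist"); save(c,"w2")
print(rowto([.5855,-.258,.021],8.9))
E
```

```text
[ 0.58577876 -0.2569812   0.06997834] 0.07109639189188062
[-0.004 -0.007  0.251  0.     0.     0.   ]
```

View pics/w2.png

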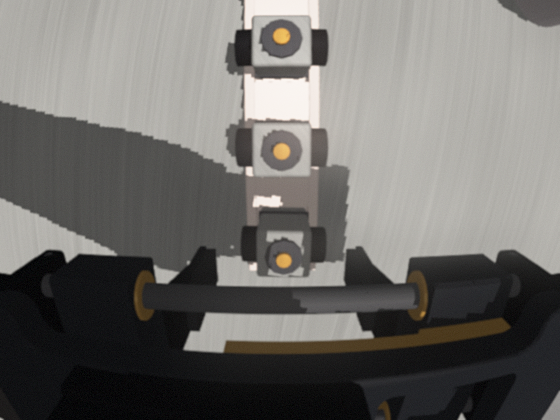

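Wrist view: the jaw centre is at about column 281 and the near knob is at (284,260), so the gripper is centred across the caps. I'll check the along-rack offset numerically.

```bash
python3 - <<'E'
from h import *
c=eyes.camera("wrist")
for p in [(284,260),(282,152),(282,36)]: print(fish(c,p,.066)[:2].round(4))
E
```

```text
[ 0.5883 -0.2561]
[ 0.5778 -0.1967]
[ 0.5684 -0.1367]
```

Request:
play_rows([
  [0, 0.01, 0.1, 0, 0, 0, 82],
  [0, 0.01, 0.2, 0, 0, 0, 82],
  [0, 0.01, 0.245, 0, 0, 0, 82],
  [0, 0.01, 0.245, 0, 0, 0, 72],
  [0, 0.01, 0.245, 0, 0, 0, 66],
], squeeze=5)

```text
time: 3.9
ee_pos: [0.589, -0.256, 0.021]
eef_rot: [0.65, 0.76, 0.0, 0.0]
ft_force: [0.6, -0.3, 0.8]
width: 0.0614
```

Request:
play_rows([
  [0, 0, 0, 0, 0, 0, 62],
  [0, 0, 0, 0, 0, 0, 60],
  [0, 0, 0, 0, 0, 0, 58],
  [0, 0, 0, 0, 0, 0, 56],
  [0, 0, 0, 0, 0, 0, 54],
])

```text
time: 4.53
ee_pos: [0.5886, -0.2562, 0.0207]
eef_rot: [0.65, 0.76, -0.0, 0.0]
ft_force: [-1.3, 0.1, 3.0]
width: 0.0481
```

Request:
play_rows([
  [0, 0, 0, 0, 0, 0, 52],
  [0, 0, 0, 0, 0, 0, 50],
  [0, 0, 0, 0, 0, 0, 48],
  [0, 0, 0, 0, 0, 0, 48],
  [0, 0, 0, 0, 0, 0, 48],
])

```text
time: 5.15
ee_pos: [0.5887, -0.2561, 0.0207]
eef_rot: [0.65, 0.76, -0.0, 0.0]
ft_force: [-0.5, -2.6, 4.2]
width: 0.0432
```

D reads 43.2 mm at 5 N, so it is tired. I'll raise the grip to 8 N and lift.

Request:
play_rows([
  [0, 0, 0, 0, 0, 0, 40],
  [0, 0, 0, 0, 0, 0, 40],
  [0, 0, -0.03, 0, 0, 0, 40],
  [0, 0, -0.1, 0, 0, 0, 40],
  [0, 0, -0.2, 0, 0, 0, 40],
], squeeze=8)

```text
time: 5.78
ee_pos: [0.5886, -0.2554, 0.0615]
eef_rot: [0.649, 0.76, 0.0, -0.0]
ft_force: [0.1, 0.8, -2.0]
width: 0.0398
```

Request:
play_rows([
  [0, 0, -0.15, 0, 0, 0, 40],
  [0, 0, -0.3, 0, 0, 0, 40],
  [0, 0, -0.45, 0, 0, 0, 40],
  [0, 0, -0.45, 0, 0, 0, 40],
])

```text
time: 6.28
ee_pos: [0.5903, -0.2562, 0.1546]
eef_rot: [0.649, 0.76, 0.001, 0.003]
ft_force: [0.3, -0.1, -2.1]
width: 0.0402
```

```bash
python3 - <<'E'
from h import *
c=eyes.camera("wrist"); save(c,"w3")
a=np.radians(9.4); ey=np.array([-np.sin(a),np.cos(a)])
for k in (-.04,.04):
    p=np.r_[np.array([.530,.193])+k*ey,.2]; print(p,rowto(p,9.4))
E
```

```text
[0.53653304 0.15353711 0.2       ] [ 2.063e+00  6.000e-02 -2.410e-01  2.000e-03  1.000e-03 -4.000e-03]
[0.52346696 0.23246289 0.2       ] [ 2.463e+00  5.700e-02 -2.420e-01  2.000e-03  1.000e-03 -4.000e-03]
```

View pics/w3.png

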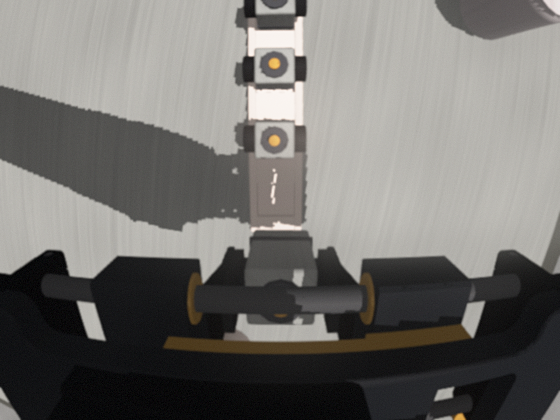

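The wrist view shows the cartridge held upright between the fingers at (281,280), with its pocket empty at (277,190). I'll carry it to the far side of the pan.

Request:
play_rows([
  [0.15, 0, 0, 0, 0, 0, 40],
  [0.35, 0.02, 0, 0, 0, 0, 40],
  [0.6, 0.03, 0, 0, 0, 0, 40],
  [0.85, 0.04, 0, 0, 0, 0, 40],
  [1, 0.05, 0, 0, 0, 0, 40],
])

```text
time: 6.95
ee_pos: [0.5662, -0.0537, 0.1497]
eef_rot: [0.648, 0.761, -0.0, -0.001]
ft_force: [-0.2, -1.1, -0.9]
width: 0.0397
```

Request:
play_rows([
  [0.25, 0, 0, 0, 0, 0, 40],
  [0.5, 0, 0, 0, 0, 0, 40],
  [0.75, 0, 0, 0, 0, 0, 40],
  [0.95, 0, 0, 0, 0, 0, 40],
  [1, 0, 0, 0, 0, 0, 40],
])

```text
time: 7.58
ee_pos: [0.5345, 0.144, 0.1499]
eef_rot: [0.648, 0.762, -0.0, -0.001]
ft_force: [-0.2, 0.6, -1.2]
width: 0.0401
```

```bash
python3 - <<'E'
from h import *
s=r.read_state(); print(s["ee_pos"],s["width"])
print(rowto([.5235,.2325,.021],9.4))
E
```

```text
[0.53449955 0.14396531 0.14986777] 0.04009414675954754
[ 0.445  0.018  0.645 -0.001 -0.001 -0.002]
```

Request:
play_rows([
  [0.15, 0, 0, 0, 0, 0, 40],
  [0.35, 0.01, 0, 0, 0, 0, 40],
  [0.445, 0.02, 0, 0, 0, 0, 40],
  [0.445, 0.02, 0.2, 0, 0, 0, 40],
  [0.445, 0.02, 0.4, 0, 0, 0, 40],
])

```text
time: 8.2
ee_pos: [0.5262, 0.2284, 0.069]
eef_rot: [0.65, 0.76, -0.0, 0.0]
ft_force: [0.2, -1.3, -1.8]
width: 0.0397
```

Request:
play_rows([
  [0, 0, 0.1, 0, 0, 0, 40],
  [0, 0, 0.18, 0, 0, 0, 40],
  [0, 0, 0.22, 0, 0, 0, 40],
  [0, 0, 0.235, 0, 0, 0, 40],
  [0, 0, 0.24, 0, 0, 0, 40],
])

```text
time: 8.82
ee_pos: [0.5265, 0.2295, 0.0231]
eef_rot: [0.65, 0.76, 0.0, 0.0]
ft_force: [0.4, 0.7, -1.6]
width: 0.0399
```

Request:
play_rows([
  [0, 0, 0.003, 0, 0, 0, 40],
  [0, 0, 0.004, 0, 0, 0, 40],
  [0, 0, 0.004, 0, 0, 0, 50],
  [0, 0, 0.004, 0, 0, 0, 60],
  [0, 0, 0.004, 0, 0, 0, 80],
])

```text
time: 9.45
ee_pos: [0.5262, 0.2293, 0.0218]
eef_rot: [0.65, 0.76, 0.0, 0.0]
ft_force: [-0.7, -0.1, -0.3]
width: 0.0554
```

Request:
play_rows([
  [0, 0, 0, 0, 0, 0, 90],
  [0, 0, -0.2, 0, 0, 0, 85],
  [0, 0, -0.45, 0, 0, 0, 82],
  [0, 0, -0.65, 0, 0, 0, 82],
  [-0.2, 0, -0.65, 0, 0, 0, 82],
])

```text
time: 10.07
ee_pos: [0.5332, 0.1936, 0.1557]
eef_rot: [0.647, 0.762, 0.003, 0.001]
ft_force: [0.6, 0.1, -1.2]
width: 0.0712
```

```bash
python3 - <<'E'
from h import *
s=r.read_state(); print(s["ee_pos"],s["width"])
c=eyes.camera("scene"); cv2.imwrite("pics/s2.png",cv2.resize(c["image"][150:290,180:510,::-1],None,fx=2,fy=2))
print(rowto([.579,-.197,.15],9.2))
E
```

```text
[0.53320784 0.19359476 0.1556784 ] 0.07118290594403374
[-1.919 -0.073  0.022  0.002  0.002 -0.004]
```

View pics/s2.png

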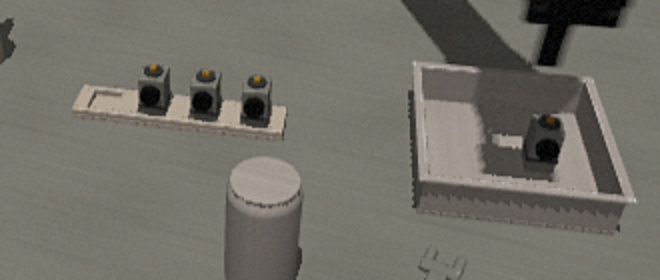

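The cartridge stands upright in the pan at crop pixel (545,140), and three remain in the rack. I'll go to the nearest one, A.

Request:
play_rows([
  [-0.25, 0, 0.02, 0, 0, 0, 82],
  [-0.5, -0.02, 0.02, 0, 0, 0, 82],
  [-0.75, -0.04, 0.02, 0, 0, 0, 82],
  [-1, -0.05, 0.02, 0, 0, 0, 82],
  [-1, -0.05, 0.02, 0, 0, 0, 82],
], squeeze=5)

```text
time: 10.75
ee_pos: [0.5538, -0.0145, 0.1474]
eef_rot: [0.652, 0.758, -0.001, 0.0]
ft_force: [-0.2, 0.1, -0.1]
width: 0.0712
```

```bash
python3 - <<'E'
from h import *
s=r.read_state(); print(s["ee_pos"],s["width"])
print(rowto([.5595,-.0775,.09],9.2))
E
```

```text
[ 0.55383653 -0.01449303  0.14741357] 0.07117814114186106
[-0.315 -0.019  0.288 -0.     0.001 -0.007]
```

Request:
play_rows([
  [-0.2, -0.01, 0, 0, 0, 0, 82],
  [-0.315, -0.02, 0.1, 0, 0, 0, 82],
  [-0.315, -0.02, 0.27, 0, 0, 0, 82],
  [-0.315, -0.02, 0.27, 0, 0, 0, 82],
  [-0.315, -0.02, 0.27, 0, 0, 0, 82],
])

```text
time: 11.38
ee_pos: [0.5599, -0.0713, 0.0942]
eef_rot: [0.649, 0.761, 0.0, -0.0]
ft_force: [-0.5, 0.7, 0.0]
width: 0.0712
```

```bash
python3 - <<'E'
from h import *
s=r.read_state(); print(s["ee_pos"],s["width"])
c=eyes.camera("wrist"); save(c,"w4")
print(rowto([.5595,-.0775,.021],9.2))
E
```

```text
[ 0.55987324 -0.07125916  0.09423691] 0.07119138656475714
[-0.029 -0.009  0.369  0.001  0.    -0.002]
```

View pics/w4.png

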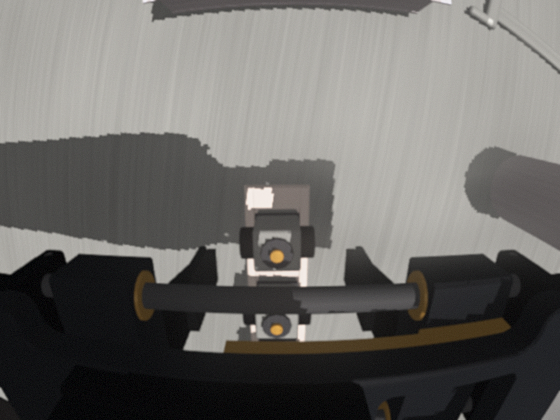

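The near knob A is at (277,256), with the jaw centre at about column 281.

```bash
python3 - <<'E'
from h import *
s=r.read_state(); print(s["ee_pos"])
c=eyes.camera("wrist"); p=fish(c,(277,256),.066); print(p)
print(rowto([p[0],p[1],.021],9.2))
E
```

```text
[ 0.56023339 -0.07141467  0.09474457]
[ 0.55904159 -0.079051    0.066     ]
[-0.036 -0.013  0.37   0.001  0.    -0.002]
```

Request:
play_rows([
  [-0.034, -0.012, 0, 0, 0, 0, 82],
  [-0.034, -0.012, 0.1, 0, 0, 0, 82],
  [-0.034, -0.012, 0.25, 0, 0, 0, 82],
  [-0.034, -0.012, 0.365, 0, 0, 0, 82],
  [-0.034, -0.012, 0.37, 0, 0, 0, 72],
])

```text
time: 12.1
ee_pos: [0.5565, -0.0792, 0.0174]
eef_rot: [0.65, 0.76, -0.001, -0.002]
ft_force: [-0.4, -0.0, 0.3]
width: 0.0671
```

Request:
play_rows([
  [0, 0, 0, 0, 0, 0, 66],
  [0, 0, 0, 0, 0, 0, 62],
  [0, 0, 0, 0, 0, 0, 60],
  [0, 0, 0, 0, 0, 0, 58],
  [0, 0, 0, 0, 0, 0, 56],
])

```text
time: 12.72
ee_pos: [0.5586, -0.0794, 0.0201]
eef_rot: [0.65, 0.76, 0.0, 0.0]
ft_force: [-0.7, -0.4, 2.6]
width: 0.0497
```

Request:
play_rows([
  [0, 0, 0, 0, 0, 0, 54],
  [0, 0, 0, 0, 0, 0, 52],
  [0, 0, 0, 0, 0, 0, 50],
  [0, 0, 0, 0, 0, 0, 48],
  [0, 0, 0, 0, 0, 0, 48],
])

```text
time: 13.35
ee_pos: [0.5587, -0.0794, 0.0201]
eef_rot: [0.65, 0.76, 0.0, 0.0]
ft_force: [-0.0, -0.9, 5.8]
width: 0.0435
```

A reads 43.5 mm at 5 N, so it is tired too. I'll lift it.

Request:
play_rows([
  [0, 0, 0, 0, 0, 0, 40],
  [0, 0, 0, 0, 0, 0, 40],
  [0, 0, -0.03, 0, 0, 0, 40],
  [0, 0, -0.1, 0, 0, 0, 40],
  [0, 0, -0.2, 0, 0, 0, 40],
], squeeze=8)

```text
time: 13.98
ee_pos: [0.5579, -0.0792, 0.0606]
eef_rot: [0.649, 0.76, -0.0, -0.0]
ft_force: [-0.2, -0.1, -2.8]
width: 0.0398
```

Request:
play_rows([
  [0, 0, -0.15, 0, 0, 0, 40],
  [0, 0, -0.3, 0, 0, 0, 40],
  [0, 0, -0.45, 0, 0, 0, 40],
  [0, 0, -0.45, 0, 0, 0, 40],
])

```text
time: 14.48
ee_pos: [0.5599, -0.0793, 0.1532]
eef_rot: [0.65, 0.76, 0.001, 0.002]
ft_force: [0.2, 0.4, -1.4]
width: 0.0399
```

```bash
python3 - <<'E'
from h import *
s=r.read_state(); print(s["ee_pos"],s["width"])
print(rowto([.5375,.152,.15],9.2))
E
```

```text
[ 0.55988026 -0.07926427  0.15324707] 0.039856357658767994
[ 1.16e+00  7.00e-02  1.40e-02  3.00e-03  1.00e-03 -2.00e-03]
```

Request:
play_rows([
  [0.15, 0.01, 0, 0, 0, 0, 40],
  [0.35, 0.02, 0, 0, 0, 0, 40],
  [0.6, 0.04, 0, 0, 0, 0, 40],
  [0.85, 0.05, 0, 0, 0, 0, 40],
  [1, 0.065, 0, 0, 0, 0, 40],
])

```text
time: 15.1
ee_pos: [0.5387, 0.1231, 0.1494]
eef_rot: [0.648, 0.761, -0.0, -0.0]
ft_force: [1.2, -0.7, -1.9]
width: 0.0402
```

Request:
play_rows([
  [0.1, 0, 0, 0, 0, 0, 40],
  [0.16, 0, 0, 0, 0, 0, 40],
  [0.16, 0, 0, 0, 0, 0, 40],
  [0.16, 0, 0.2, 0, 0, 0, 40],
  [0.16, 0, 0.4, 0, 0, 0, 40],
])

```text
time: 15.72
ee_pos: [0.5356, 0.1502, 0.0689]
eef_rot: [0.65, 0.76, 0.0, 0.001]
ft_force: [0.5, -0.3, -1.7]
width: 0.0402
```

```bash
python3 - <<'E'
from h import *
s=r.read_state(); print(s["ee_pos"],s["width"])
print(rowto([s["ee_pos"][0],s["ee_pos"][1],.0208],9.2))
E
```

```text
[0.53558038 0.15022885 0.06894997] 0.04024234877484076
[ 0.    -0.     0.241  0.001  0.001 -0.004]
```

Request:
play_rows([
  [0, 0, 0.1, 0, 0, 0, 40],
  [0, 0, 0.18, 0, 0, 0, 40],
  [0, 0, 0.22, 0, 0, 0, 40],
  [0, 0, 0.235, 0, 0, 0, 40],
  [0, 0, 0.24, 0, 0, 0, 40],
])

```text
time: 16.35
ee_pos: [0.5354, 0.152, 0.0223]
eef_rot: [0.65, 0.76, 0.0, 0.0]
ft_force: [0.3, 0.7, -1.3]
width: 0.0398
```

Request:
play_rows([
  [0, 0, 0.003, 0, 0, 0, 40],
  [0, 0, 0.004, 0, 0, 0, 40],
  [0, 0, 0.004, 0, 0, 0, 50],
  [0, 0, 0.004, 0, 0, 0, 60],
  [0, 0, 0.004, 0, 0, 0, 80],
])

```text
time: 16.98
ee_pos: [0.535, 0.1519, 0.0211]
eef_rot: [0.65, 0.76, 0.0, 0.0]
ft_force: [-0.4, 0.9, 1.0]
width: 0.055
```

Request:
play_rows([
  [0, 0, 0, 0, 0, 0, 90],
  [0, 0, -0.2, 0, 0, 0, 85],
  [0, 0, -0.45, 0, 0, 0, 82],
  [0, 0, -0.65, 0, 0, 0, 82],
  [-0.2, 0, -0.65, 0, 0, 0, 82],
], squeeze=5)

```text
time: 17.6
ee_pos: [0.5425, 0.116, 0.1549]
eef_rot: [0.647, 0.762, 0.003, 0.002]
ft_force: [0.5, -1.6, -1.2]
width: 0.0718
```

```bash
python3 - <<'E'
from h import *
s=r.read_state(); print(s["ee_pos"],s["width"])
print(rowto([.5685,-.1375,.15],9.2))
E
```

```text
[0.54253468 0.11598243 0.15491976] 0.0717521775716771
[-1.272e+00 -7.700e-02  2.200e-02  4.000e-03 -1.000e-03  1.000e-03]
```

Next I'll check the remaining two cartridges, B and then C.

Request:
play_rows([
  [-0.25, -0.01, 0.02, 0, 0, 0, 82],
  [-0.5, -0.03, 0.02, 0, 0, 0, 82],
  [-0.75, -0.05, 0.02, 0, 0, 0, 82],
  [-1, -0.06, 0.02, 0, 0, 0, 82],
  [-1, -0.06, 0.02, 0, 0, 0, 82],
])

```text
time: 18.23
ee_pos: [0.5604, -0.0921, 0.1468]
eef_rot: [0.652, 0.758, -0.001, 0.0]
ft_force: [-0.6, 0.8, -0.3]
width: 0.0715
```

Request:
play_rows([
  [-0.2, -0.01, 0, 0, 0, 0, 82],
  [-0.25, -0.01, 0.1, 0, 0, 0, 82],
  [-0.25, -0.01, 0.27, 0, 0, 0, 82],
  [-0.25, -0.01, 0.27, 0, 0, 0, 82],
  [-0.25, -0.01, 0.27, 0, 0, 0, 82],
])

```text
time: 18.85
ee_pos: [0.5668, -0.1357, 0.0938]
eef_rot: [0.649, 0.761, 0.0, 0.0]
ft_force: [-0.6, -0.2, 0.4]
width: 0.0712
```

```bash
python3 - <<'E'
from h import *
c=eyes.camera("wrist"); save(c,"w5")
s=r.read_state(); print(s["ee_pos"],s["width"])
print(rowto([.569,-.138,.021],9.2))
c=eyes.camera("top"); cv2.imwrite("pics/t2.png",cv2.resize(c["image"][130:310,100:360,::-1],None,fx=2,fy=2))
E
```

```text
[ 0.56714306 -0.13597135  0.09420599] 0.07134832614859397
[-0.011  0.007  0.366  0.001  0.    -0.002]
```

View pics/w5.png

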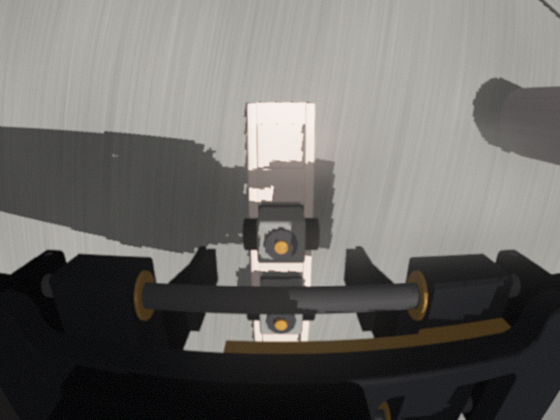

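The wrist view shows knob B at (281,247), centred between the fingers, and pocket A empty at (281,145).

Request:
play_rows([
  [-0.01, 0.003, 0, 0, 0, 0, 82],
  [-0.01, 0.003, 0.1, 0, 0, 0, 82],
  [-0.01, 0.003, 0.25, 0, 0, 0, 82],
  [-0.01, 0.003, 0.36, 0, 0, 0, 82],
  [-0.01, 0.003, 0.365, 0, 0, 0, 72],
])

```text
time: 19.58
ee_pos: [0.5655, -0.1383, 0.0175]
eef_rot: [0.65, 0.76, -0.001, -0.002]
ft_force: [0.7, 0.0, 0.3]
width: 0.067
```

Request:
play_rows([
  [0, 0, 0, 0, 0, 0, 66],
  [0, 0, 0, 0, 0, 0, 62],
  [0, 0, 0, 0, 0, 0, 60],
  [0, 0, 0, 0, 0, 0, 58],
  [0, 0, 0, 0, 0, 0, 56],
])

```text
time: 20.2
ee_pos: [0.5676, -0.1387, 0.0205]
eef_rot: [0.65, 0.76, 0.0, 0.0]
ft_force: [0.2, -0.6, 4.2]
width: 0.0507
```

Request:
play_rows([
  [0, 0, 0, 0, 0, 0, 54],
  [0, 0, 0, 0, 0, 0, 52],
  [0, 0, 0, 0, 0, 0, 50],
  [0, 0, 0, 0, 0, 0, 50],
  [0, 0, 0, 0, 0, 0, 50],
])

```text
time: 20.82
ee_pos: [0.5676, -0.1387, 0.0204]
eef_rot: [0.65, 0.76, 0.0, 0.0]
ft_force: [-0.9, 0.3, 6.4]
width: 0.051
```

B reads 51.0 mm, so it is firm. I'll release it and go to C, 60 mm further along.

Request:
play_rows([
  [0, 0, 0, 0, 0, 0, 65],
  [0, 0, 0, 0, 0, 0, 75],
  [0, 0, 0, 0, 0, 0, 84],
  [0, 0, -0.15, 0, 0, 0, 82],
  [0, 0, -0.36, 0, 0, 0, 82],
])

```text
time: 21.45
ee_pos: [0.5663, -0.1384, 0.0916]
eef_rot: [0.649, 0.76, -0.0, -0.001]
ft_force: [0.8, -0.7, 0.6]
width: 0.0706
```

Request:
play_rows([
  [0, 0, 0, 0, 0, 0, 82],
  [-0.15, 0, 0, 0, 0, 0, 82],
  [-0.3, 0.003, 0, 0, 0, 0, 82],
  [-0.3, 0.003, 0, 0, 0, 0, 82],
  [-0.3, 0.003, 0, 0, 0, 0, 82],
])

```text
time: 22.08
ee_pos: [0.5769, -0.1968, 0.0912]
eef_rot: [0.649, 0.76, 0.0, -0.001]
ft_force: [-0.4, 0.6, -0.9]
width: 0.0715
```

```bash
python3 - <<'E'
from h import *
s=r.read_state(); print(s["ee_pos"],s["width"])
print(rowto([.578,-.1975,.0205],9.2))
c=eyes.camera("wrist"); cv2.imwrite("pics/w6.png",c["image"][80:350,130:430,::-1])
E
```

```text
[ 0.57689177 -0.19682925  0.09123208] 0.07150644503534577
[-0.005  0.005  0.354 -0.    -0.001 -0.002]
```

View pics/w6.png

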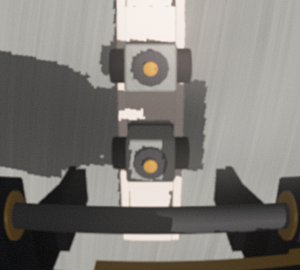

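The crop shows knob C at (150,166), centred between the fingers at about columns 85 and 218, with B undisturbed behind it at (150,68). Now down onto C.

Request:
play_rows([
  [-0.005, 0.003, 0, 0, 0, 0, 82],
  [-0.005, 0.003, 0.1, 0, 0, 0, 82],
  [-0.005, 0.003, 0.25, 0, 0, 0, 82],
  [-0.005, 0.003, 0.35, 0, 0, 0, 82],
  [-0.005, 0.003, 0.353, 0, 0, 0, 72],
])

```text
time: 22.75
ee_pos: [0.5767, -0.1981, 0.0193]
eef_rot: [0.649, 0.76, -0.001, -0.002]
ft_force: [0.1, -0.4, 0.1]
width: 0.0676
```

Request:
play_rows([
  [0, 0, 0, 0, 0, 0, 66],
  [0, 0, 0, 0, 0, 0, 62],
  [0, 0, 0, 0, 0, 0, 60],
  [0, 0, 0, 0, 0, 0, 58],
  [0, 0, 0, 0, 0, 0, 56],
])

```text
time: 23.38
ee_pos: [0.5781, -0.1989, 0.0218]
eef_rot: [0.65, 0.76, -0.0, 0.0]
ft_force: [-1.6, -0.3, 4.9]
width: 0.051
```

Request:
play_rows([
  [0, 0, 0, 0, 0, 0, 54],
  [0, 0, 0, 0, 0, 0, 52],
  [0, 0, 0, 0, 0, 0, 50],
  [0, 0, 0, 0, 0, 0, 50],
  [0, 0, 0, 0, 0, 0, 50],
])

```text
time: 24.0
ee_pos: [0.5782, -0.1989, 0.0218]
eef_rot: [0.65, 0.76, -0.0, 0.0]
ft_force: [-2.3, -0.8, 5.6]
width: 0.0508
```

C reads 50.8 mm, so it is firm, and the two-and-two split holds. I'll release, back off and check.

Request:
play_rows([
  [0, 0, 0, 0, 0, 0, 65],
  [0, 0, 0, 0, 0, 0, 75],
  [0, 0, 0, 0, 0, 0, 84],
  [0, 0, -0.15, 0, 0, 0, 82],
  [0, 0, -0.4, 0, 0, 0, 82],
])

```text
time: 24.62
ee_pos: [0.5767, -0.1983, 0.1005]
eef_rot: [0.649, 0.76, -0.001, -0.002]
ft_force: [0.7, -0.9, 0.7]
width: 0.071
```

Request:
play_rows([
  [0, 0, -0.3, 0, 0, 0, 82],
  [0, -0.2, -0.6, 0, 0, 0, 82],
  [0, -0.5, -0.7, 0, 0, 0, 82],
  [0, -0.7, -0.7, 0, 0, 0, 82],
  [0, -0.7, -0.7, 0, 0, 0, 82],
])

```text
time: 25.25
ee_pos: [0.4372, -0.2221, 0.2422]
eef_rot: [0.651, 0.759, -0.001, 0.001]
ft_force: [0.4, -0.0, 0.5]
width: 0.0716
```

```bash
python3 - <<'E'
from h import *
s=r.read_state(); print(s["ee_pos"],s["width"],s["ft_force"])
c=eyes.camera("scene"); a=cv2.resize(c["image"][150:310,130:510,::-1],None,fx=2,fy=2)
for k in ("can","spray","spanner"):
    q=eyes.landmark_of(c,k)[0]; print(k,onz(c,q["xy"],0)[:2].round(4))
t=eyes.camera("top"); b=cv2.resize(t["image"][190:310,110:360,::-1],(760,365))
cv2.imwrite("pics/f.png",cv2.resize(np.vstack([a,b]),None,fx=.87,fy=.87))
E
```

```text
[ 0.43720977 -0.22205172  0.24221613] 0.07162296138142323 [ 0.42514987 -0.02374665  0.5372323 ]
can [ 0.7854 -0.0049]
spray [ 0.5536 -0.4518]
spanner [0.769  0.1367]
```

View pics/f.png

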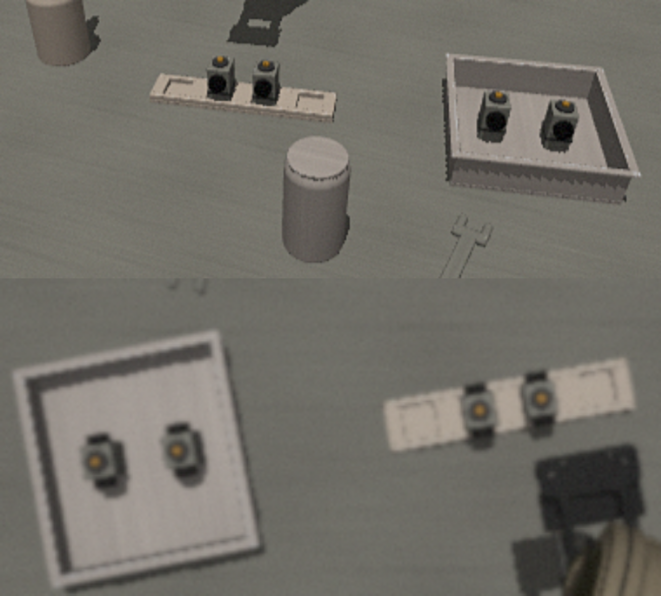

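The picture shows both tired cartridges upright in the pan, at (495,110) and (562,120). Both firm ones are upright in the two middle pockets, at (220,78) and (265,80), and the arm is clear. I'm handing the job in.

```bash
python3 -c "
from h import *
print(job.close_job())"
```

```text
the job is handed in; nothing more can be done
None
```

I squeezed all four cartridges across their caps at 5 N. I then moved the two tired ones to the pan and handed the job in at about 25 s of the 72 s allowed.

| Pocket (A is at the pan end) | Width over the caps | Result |
|---|---|---|
| A, pan end | 43.5 mm | tired, moved to the pan |
| B | 51.0 mm | firm, left in its pocket |
| C | 50.8 mm | firm, left in its pocket |
| D, spray end | 43.2 mm | tired, moved to the pan |

I carried the two tired ones at 8 N, the highest grip I commanded. Cap force itself is not measured, so how far it stayed under the 25 N limit is inferred from those settings.

**Last checks:** The final scene and top pictures showed both tired cartridges upright on the pan floor and both firm ones upright in their own pockets. The arm was clear, with the fingers open at 24 cm height.

**Can, spray bottle and spanner:** The networks placed them within about 7 mm of their first readings in the same camera. I took that as detection scatter, since the arm was never near them. No check failed. The wrist and top cameras disagreed by about 4 mm early on, and a closer look settled that before the first grasp.

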